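# Clamp a pipe coupling in the leak-test rig

### The arm

A 6-joint arm with a two-finger parallel gripper is mounted at the origin on a cart in front of the work surface, level with it; the furniture and walls round the work are solid. World frame = base frame: x ahead of the robot, y to its left, z up, the work surface at z = 0. Lengths are in m, angles in rad, forces in N, time in s.
With the tool pointing down it reaches from about 0.35 to 0.85 m from the base axis. Payload 8.1 kg.
Tool frame: the origin (TCP) lies on the centre line of the jaws, within the pads' length; the fingertips stand robot.tips_ahead ahead of it and the grasp point (between the pads) lies 8 mm behind it (robot.tips_ahead is the distance from the TCP to the fingertips, in m); z points along the fingers, y is the direction in which the jaws open and shut (so a half turn about z gives the same grasp; the last joint's range is limited). The gripper opens to 93 mm and grips with 3 to 60 N. Pads are 15 mm wide; open, the fingers measure 128 mm over their backs; the gripper's body (75 mm by 188 mm) begins 65 mm behind the grasp point.
Start: joints at [-1.295, 0.13, 1.488, -0, 1.523, -0.085], TCP at [0.212, -0.561, 0.23] pointing down, gripper open.
Joint ranges: [-2.96, 2.96], [-0.89, 2.26], [0.02, 2.5], [-1.34, 4.48], [0, 2.73], [-2.66, 2.66]. Speed limits (rad/s): [2.39, 2.39, 2.79, 3.14, 3.14, 3.14].

### API

Orientations are given as a rotation vector (axis times angle).
In Python, from plant import monitor, eyes, job, robot gives the robot as it stands.
- The arm moves only by the tool servo_tool, never from a script. Its argument "plan" is a list that holds one entry, the list of rows, each a list of 7 numbers: the closure, from -1 (fully open) to 1 (shut), so that 0 is half open, then the shift along the world's x, y, z in mm, then the turn, a rotation vector about the world's x, y, z in rad. In form: [[[hand, dx, dy, dz, ax, ay, az], ...]]. A call has 1 to 12 rows; each row shifts and turns the commanded pose from where the row before left it; what a row does not reach is not made up. A row lasts 1/10 s, in which the tool goes at most 50 mm and 8.59 degrees, less where a joint would pass 70% of its speed; a pose out of reach is approached as far as the arm can. A call with a gripper value outside its range is refused whole. The fingers move at their own pace and stop on an object; "force" is the grip in N (left out, the last holds). Time passes only in rows, so rows that do not move let the fingers close. It gives the time, the measured TCP pose, the force and the opening at its end, in the units of the state.
- monitor.read_state(): the state, without advancing time (a new reading comes with each control period).
- eyes.read_camera(name): name is "scene" or "top"; returns the picture (420x560x3 uint8, red, green, blue); there is no depth.
- eyes.camera_info(name): a dict with "mtx" (3x3 intrinsics, pixels), "R" (3x3) and "t" (3): a world point X has camera coordinates R X + t. Camera axes: x right, y down, z forward; pixel columns grow to the right and rows downward; lengths in m; the calibration is good to about 2 mm. A picture is of the moment at which its call begins. camera_info takes no time and is no camera call.
- job.close_job(): hands the job in, once; it reports no verdict.
The state is a dict: "t": time; "q": joint angles; "dq": joint speeds; "joint_torque": joint torques, N m; "tool_pos": TCP position; "orientation": TCP orientation; "force": force on the tool from outside, world axes, zero at the start; "wrist_torque": the same for the moment, N m; "opening": finger opening in m.
Only numpy, scipy, OpenCV 4.12 (cv2) and the standard library are available. Lean on these libraries where they do the work, as an engineer would, in place of code of your own. Each camera call takes 0.05 s, during which the arm holds its last target. There are 200 camera calls.

### The job

Stand the plain black pipe coupling (the smooth one with a collar at each end, not the union with the ribbed nuts) upright in the round nest of the leak-test rig and let go of it. Then swing the rig's ball-ended lever over and press it down until the spring catch has snapped over the lever's pin, so that the lever stays down by itself and holds the coupling pressed on its seal. Every rig's catch is set at a different height, so feel for the snap and stop there: neither the coupling nor the catch may be forced, and the other things on the bench stay where they are.

Things in the scene. Friction and masses are not known exactly. Their poses are not given: they have to be found in the camera images.
- coupling_center (a point): Centre (half-way up) of the loose black pipe coupling: smooth open tube 60 mm tall, a 54 mm collar at both ends, about 0.07 kg, standing on the bench; z along its bore. Either end may be down; pinch it from outside (54 mm) across any diameter. A union of like size stands near; their places may be swapped.
- union_center (a point): Centre (half-way up) of the black union, 53 mm wide, 50 mm tall, with ribbed nuts: to be left alone.
- clamp: The leak-test rig, fixed: grey base plate 205 x 104 x 10 mm with nest block, hinge cheeks at the far side and, on the block's near face, the catch: a slotted steel bracket with a sprung hook and a rubber rest, 35 to 75 mm nearer the robot than the nest's axis, up to 100 mm high. Origin on the bench under the nest's centre, x from nest to hinge (away from the robot, within 0.3 rad), z up.
- nest (a point): Centre of the nest's rim, 40 mm above the bench, axes as the rig's: an upright bore of 56 mm with 2 mm chamfer in an aluminium block 90 x 90 mm. Its floor, 8 mm down, is a sprung seal plate: yields at 12 N, then 1 mm per 1.5 N, up to 11 mm. A coupling resting on it has its centre 22 mm above the rim; the closed clamp presses it 3 to 9 mm further down.
- hinge (a point): Middle of the lever's hinge axis, 75 mm along the rig's x from the nest's axis and 106 mm above the bench; the axis runs along the rig's y. Two grey cheeks, 48 mm wide overall, carry it, up to 121 mm above the bench. Lever and pad weigh 0.4 kg; 0.2 N m of hinge friction.
- knob (a point): Centre of the black ball, 32 mm in diameter, at the lever's free end, 185 mm from the hinge axis. Next to it is a 13 mm round rod, then a bar 16 mm wide. Pinched across the rig's y it pivots between the fingers while the lever swings. 131 mm from the hinge two cheeks under the bar hold the cross pin that the catch takes.
- pad (a point): Middle of the swivelling pad, 51 mm in diameter, under the bar 75 mm from the hinge axis. It meets a coupling in the nest at a lever angle of about 0.08. Pushing the ball on takes 4 to 13 N, sinking by 3 N or more as the pin slips past the hook; at the snap it jumps up again by 2 or 3 N; some 2 mm on, the pin meets the rest and it climbs steeply.
- lever (a joint): Lever angle: 0 level, ball towards the robot; 1.65 to 1.9 at the start, leaning back, ball 0.28 m up. The catch snaps anywhere from -0.04 to 0.045 (its bracket is set by hand; no reading tells); 0.02 or less beyond, the pin meets the rest. Let go before the snap, the lever springs up to 0.065 or more. Over 18 N on the rest (some 19 N on the ball) is forcing the catch.
- elbow_white: White pipe elbow, 59 mm, a bystander.
- tee_grey: Grey pipe tee, 92 mm, a bystander.
- elbow_black: Black pipe elbow, 61 mm, a bystander.
There are look-alikes about, which are no part of the job. What is shaped like the part that bears coupling_center but red is not meant.

How it is judged:
By the outcome, as a careful person would: the job done as asked, in the order asked, and still so for the second after the job is handed in, with the robot touching nothing.
It also fails if it takes over 72 s, if anything falls off the work surface, if the arm or the gripper's body presses on something with over 40 N, if the wrist force passes 120 N, or if a joint passes its speed limit or range.

## Working session

There is one attempt and no reset: what is moved stays moved. The work goes in short steps, Python scripts to look and compute and a tool call to move; the robot and the scene stay as the last step left them, time stands still between calls to the robot, and variables do not carry over. Pictures are saved under pics/ and viewed, about 8 in all and at most 12, crops included, and the job is handed in when it is done.

Besides the shell and the picture viewer there is one more tool, called after "Emit:" as name(argument=value, ...) on one line, values as JSON. servo_tool: Moves the arm, as the interface text tells. Its arguments: {"type":"object","properties":{"plan":{"type":"array"},"force":{"type":"number"}},"required":["plan"]}

```bash
ls; mkdir -p pics; python3 - <<'E'
from plant import monitor, eyes, job, robot
import cv2, numpy as np
print(monitor.read_state(), robot.tips_ahead)
for n in("scene","top"):
    im=eyes.read_camera(n); cv2.imwrite(f"pics/{n}0.png",im[...,::-1]); c=eyes.camera_info(n); print(n,c)
E
```

```text
pics
{'t': 0.0, 'q': array([-1.29537586e+00,  1.31132956e-01,  1.48926087e+00,  1.07801629e-06,
        1.52300453e+00, -8.54194343e-02]), 'dq': array([ 0.00108386, -0.00174571,  0.00077419, -0.00050936, -0.00031639,
        0.00019807]), 'joint_torque': array([ 2.63576017e-03, -5.59845006e+01, -4.91755557e+01,  7.70347752e-02,
        3.55143403e-02, -1.79013441e-04]), 'tool_pos': array([ 0.21169824, -0.56083195,  0.22861439]), 'orientation': array([-3.08883117e+00, -5.63413287e-01,  2.67216973e-04]), 'force': array([ 0.13867094, -0.64040424,  0.47216757]), 'wrist_torque': array([-0.03018971,  0.02720391,  0.00521943]), 'opening': 0.09300939024663385} 0.011
scene {'mtx': array([[449.20150495,   0.        , 271.39745373],
       [  0.        , 449.20150495, 216.02997567],
       [  0.        ,   0.        ,   1.        ]]), 'R': array([[-0.54437151, -0.83847645, -0.02483756],
       [-0.43419328,  0.30698222, -0.84689912],
       [ 0.71772965, -0.45024345, -0.53117321]]), 't': array([0.34030338, 0.27954762, 0.98722542])}
top {'mtx': array([[470.61366359,   0.        , 284.3622992 ],
       [  0.        , 470.61366359, 212.38124119],
       [  0.        ,   0.        ,   1.        ]]), 'R': array([[ 0.01277911, -0.99988959,  0.00758339],
       [-0.97115363, -0.01421713, -0.23803047],
       [ 0.238112  , -0.00432281, -0.97122808]]), 't': array([0.07907885, 0.53739713, 1.06096245])}
```

View pics/scene0.png

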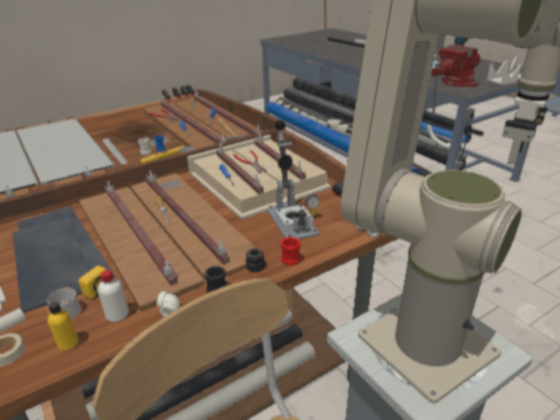

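View pics/top0.png

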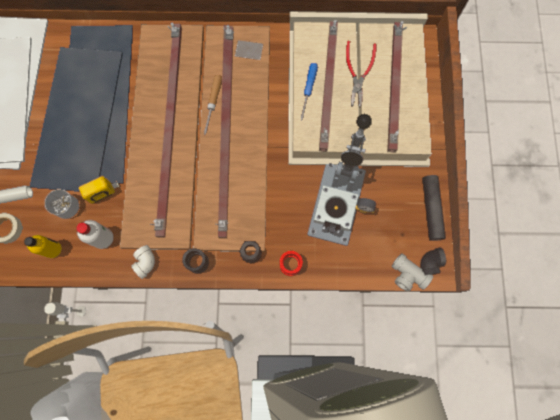

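Candidates in the top view are a black ring at (196,261), a black ribbed-looking part at (250,252), a red ring at (291,263), which is excluded, and a black elbow at (433,262). In the scene view the two black ones are at (215,279) and (255,260). I'll check them in a close crop.

```bash
python3 - <<'E'
import cv2, numpy as np
s=cv2.imread("pics/scene0.png");t=cv2.imread("pics/top0.png")
a=cv2.resize(s[240:300,190:310],(720,360),interpolation=cv2.INTER_CUBIC)
b=cv2.resize(t[235:280,170:310],(720,231),interpolation=cv2.INTER_CUBIC)
b2=cv2.resize(t[160:250,300:390],(400,400),interpolation=cv2.INTER_CUBIC)
cv2.imwrite("pics/crop1.png",np.vstack([a,b]))
cv2.imwrite("pics/crop2.png",np.hstack([b2,cv2.resize(s[110:240,240:340],(308,400),interpolation=cv2.INTER_CUBIC)]))
E
```

```text
(no output)
```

View pics/crop1.png

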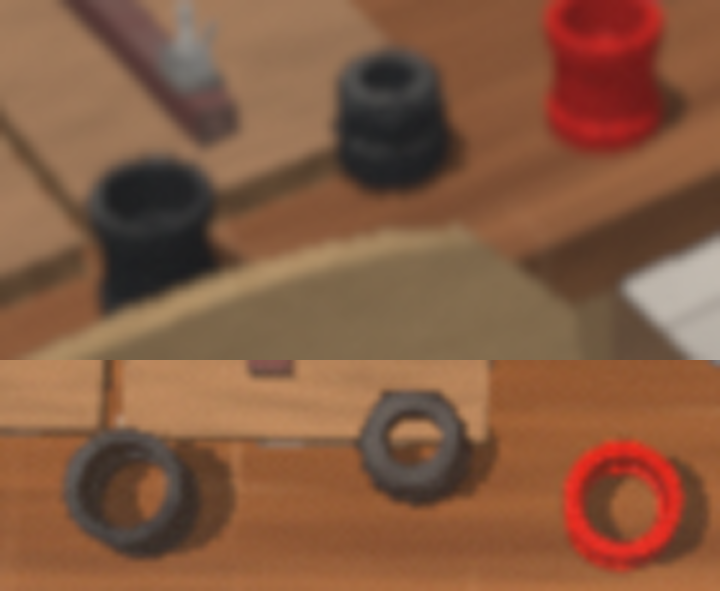

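View pics/crop2.png

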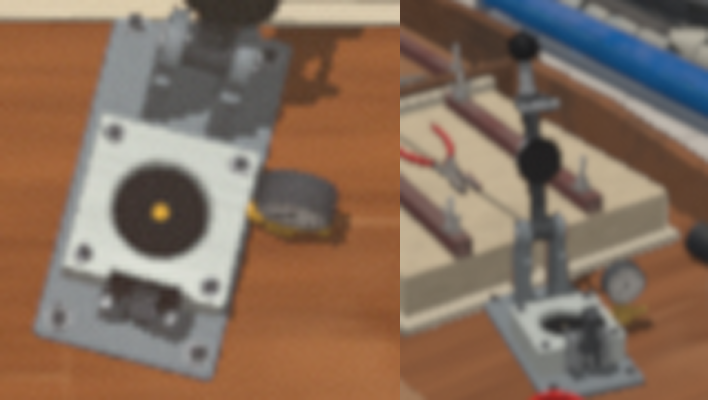

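The crop settles it. The smooth twin-collar coupling is the left one, scene (215,279) and top (196,261), the same shape as the red decoy. The right one at top (250,252) has ribbed nuts, so it is the union. On the rig, the nest hole is at top (336,208), the gauge at (367,204) and the ball at (364,121). Now I'll measure.

```bash
cat > h.py <<'E'
import cv2, numpy as np
from plant import monitor, eyes, job, robot
def cam(n):
    c=eyes.camera_info(n); return c["mtx"],c["R"],c["t"]
def plane(n,uv,z):
    K,R,t=cam(n); uv=np.atleast_2d(uv).astype(float)
    d=(R.T@np.linalg.inv(K)@np.c_[uv,np.ones(len(uv))].T).T; o=-R.T@t
    return o+d*((z-o[2])/d[:,2])[:,None]
def tri(uvs,uvt):
    P=[cam(n)[0]@np.c_[cam(n)[1],cam(n)[2]] for n in("scene","top")]
    X=cv2.triangulatePoints(P[0],P[1],np.array(uvs,float).reshape(2,1),np.array(uvt,float).reshape(2,1)).ravel()
    return X[:3]/X[3]
def proj(n,X):
    K,R,t=cam(n); p=K@(R@np.asarray(X)+t); return p[:2]/p[2]
def circ(P):
    A=np.c_[2*P[:,:2],np.ones(len(P))]; s=np.linalg.lstsq(A,(P[:,:2]**2).sum(1),rcond=None)[0]
    return s[:2],np.sqrt(s[2]+s[0]**2+s[1]**2)
def blob(mask,uv):
    cs,_=cv2.findContours(mask.astype(np.uint8),cv2.RETR_EXTERNAL,cv2.CHAIN_APPROX_NONE)
    cs=[c for c in cs if len(c)>8]
    return min(cs,key=lambda c:-cv2.pointPolygonTest(c,(float(uv[0]),float(uv[1])),True))[:,0,:]
def cen(c):
    m=cv2.moments(c.reshape(-1,1,2)); return np.array([m["m10"],m["m01"]])/m["m00"]
E
python3 - <<'E'
from h import *
s=cv2.imread("pics/scene0.png");t=cv2.imread("pics/top0.png")
hs=cv2.cvtColor(t,cv2.COLOR_BGR2HSV); S=hs[...,1].astype(int);V=hs[...,2].astype(int)
hv=cv2.cvtColor(s,cv2.COLOR_BGR2HSV)
for nm,uv in(("coup",(196,261)),("union",(250,252))):
    c=blob((S<95)&(V<110),uv); print(nm,len(c),cv2.boundingRect(c),cen(c),plane("top",cen(cv2.convexHull(c)[:,0]),.03))
w=(V>150)&(S<50)
c=blob(w,(336,208)); P=plane("top",c,.04)
r=cv2.minAreaRect((P[:,:2]*1000).astype(np.float32)); print("block",cv2.boundingRect(c),r)
d=blob(V<125,(336,208)); print("hole",cv2.boundingRect(d),circ(plane("top",d,.04)), circ(plane("top",d,.032)))
kt=cen(blob(V<70,(364,121))); m=hv[...,2]<70; c=blob(m,(280,125)); ks=cen(c)
print("knob",kt,ks,cv2.boundingRect(c),cv2.boundingRect(blob(V<70,(364,121)))); X=tri(ks,kt); print(X,proj("top",X)-kt)
X=tri((313,201.6),(367,204)); print("gauge",X,proj("top",X))
E
```

```text
coup 67 (183, 249, 25, 24) [195.01336388 260.36387934] [[0.42267164 0.29927781 0.03      ]]
union 58 (240, 241, 21, 22) [250.00647249 251.17152104] [[0.44701481 0.16802641 0.03      ]]
block (314, 185, 45, 44) ((560.3814697265625, -39.746036529541016), (93.21744537353516, 93.74292755126953), 75.88265991210938)
hole (325, 197, 22, 21) (array([ 0.55793102, -0.03943635]), np.float64(0.025745553811690677)) (array([ 0.56000428, -0.04037203]), np.float64(0.025929820189146083))
knob [363.53886693 121.09090909] [279.05287356 124.8183908 ] (273, 120, 13, 10) (357, 115, 14, 14)
[ 0.67447253 -0.06885266  0.28333674] [-0.28735096 -0.22156916]
gauge [ 0.56192001 -0.1150116   0.05401901] [367.41118383 204.33589736]
```

Emit:
servo_tool(plan=[[[-1,20,30,2,0,0,0],[-1,20,30,2,0,0,0],[-1,20,30,2,0,0,0],[-1,20,30,2,0,0,0],[-1,20,30,2,0,0,0],[-1,20,30,2,0,0,0],[-1,20,30,2,0,0,0],[-1,20,30,2,0,0,0],[-1,20,30,2,0,0,0],[-1,20,30,2,0,0,0],[-1,20,30,2,0,0,0],[-1,20,30,2,0,0,0]]], force=15)

```text
t: 1.3
tool_pos: [0.4522, -0.1999, 0.2534]
orientation: [-3.09, -0.563, 0.001]
force: [0.4, 0.3, -0.9]
opening: 0.093
```

```bash
python3 - <<'E'
from h import *
for a,b in(((290,288),(233,336)),((240,290),(150,326)),((105,385),(30,358)) ):
    X=tri(a,b); print(X,proj("top",X)-b)
print(plane("top",(150,326),0.0),plane("top",(150,326),.15))
for z in(0,.06):
  X=np.array([[.4227+.027*np.cos(a),.2993+.027*np.sin(a),z] for a in np.linspace(0,6.28,60)])
  for n in("top","scene"):
    p=np.array([proj(n,x) for x in X]); print(n,z,p.min(0),p.max(0))
s=monitor.read_state();print(s)
E
```

```text
[0.24761834 0.19481824 0.0780659 ] [0.85661673 0.69039438]
[0.25424326 0.34440011 0.14866334] [8.50840544 7.07290437]
[0.19825119 0.62534439 0.10302622] [0.2477789  0.16652534]
[[0.26825782 0.40320006 0.        ]] [[0.26825768 0.36278948 0.15      ]]
top 0 [186.27350565 251.27038801] [208.21509199 273.08538266]
scene 0 [206.16005943 282.16920272] [227.19931207 296.21554282]
top 0.06 [181.27981063 247.25134028] [204.38503293 270.17950375]
scene 0.06 [203.70670544 264.10314771] [225.35444884 277.80676408]
{'t': 1.3, 'q': array([-5.19903804e-01, -1.66982218e-01,  1.73896197e+00, -1.34159574e-05,
        1.57019101e+00,  6.90165142e-01]), 'dq': array([ 7.34722463e-01,  1.36748428e-01, -1.54457894e-01, -7.26326648e-04,
        2.05856877e-02,  7.30187543e-01]), 'joint_torque': array([ -4.36272517, -42.52417088, -48.38329196,   0.10897928,
         0.18646786,  -1.53854851]), 'tool_pos': array([ 0.45222253, -0.19987805,  0.25335433]), 'orientation': array([-3.09027487e+00, -5.63497076e-01,  7.07889034e-04]), 'force': array([ 0.3540755 ,  0.25540856, -0.91851206]), 'wrist_torque': array([-0.05329223,  0.00031019, -0.01612237]), 'opening': 0.09297270374894288}
```

Emit:
servo_tool(plan=[[[-1,-2,42,0,0,0,0],[-1,-2,42,0,0,0,0],[-1,-2,42,0,0,0,0],[-1,-2,42,0,0,0,0],[-1,-2,42,0,0,0,0],[-1,-2,42,0,0,0,0],[-1,-3,42,0,0,0,0],[-1,-3,42,0,0,0,0],[-1,-3,42,-25,0,0,0],[-1,-3,42,-25,0,0,0],[-1,-3,42,-25,0,0,0],[-1,-2,37,-25,0,0,0]]])

```text
t: 2.5
tool_pos: [0.422, 0.2996, 0.1524]
orientation: [-3.09, -0.565, 0.0]
force: [0.8, -0.5, 1.0]
opening: 0.0929
```

Emit:
servo_tool(plan=[[[-1,0,0,0,0,0,0],[-1,0,0,0,0,0,0]]])

```text
t: 2.7
tool_pos: [0.4217, 0.2977, 0.1523]
orientation: [3.089, 0.567, -0.004]
force: [0.3, 0.4, 0.3]
opening: 0.0927
```

Emit:
servo_tool(plan=[[[-1,1,1.5,-20,0,0,0],[-1,0,0,-25,0,0,0],[-1,0,0,-25,0,0,0],[-1,0,0,-25,0,0,0],[-1,0,0,-15,0,0,0],[-0.3,0,0,0,0,0,0],[0,0,0,0,0,0,0],[0,0,0,0,0,0,0],[0,0,0,0,0,0,0],[0,0,0,0,0,0,0]]], force=6)

```text
t: 3.7
tool_pos: [0.4245, 0.2996, 0.0447]
orientation: [-3.09, -0.564, -0.003]
force: [-0.1, 0.5, 0.1]
opening: 0.0578
```

Emit:
servo_tool(plan=[[[0.1,0,0,-2,0,0,0],[0.1,0,0,0,0,0,0],[0.1,0,0,0,0,0,0],[0.1,0,0,0,0,0,0]]])

```text
t: 4.1
tool_pos: [0.4248, 0.2997, 0.0428]
orientation: [-3.09, -0.564, -0.003]
force: [-0.6, -0.4, 5.5]
opening: 0.054
```

Emit:
servo_tool(plan=[[[-0.45,0,0,0,0,0,0],[-0.45,0,0,0,0,0,0],[-0.45,-1.5,0,0,0,0,0],[-0.45,0,0,0,0,0,0.14]]])

```text
t: 4.5
tool_pos: [0.4219, 0.299, 0.0413]
orientation: [3.043, 0.779, -0.001]
force: [-0.3, -0.0, 0.1]
opening: 0.0677
```

Emit:
servo_tool(plan=[[[-0.45,0,0,0,0,0,0.14],[-0.45,0,0,0,0,0,0.14],[-0.45,0,0,0,0,0,0.14],[-0.45,0,0,0,0,0,0.14],[-0.45,0,0,0,0,0,0.14],[-0.45,0,0,0,0,0,0.14],[-0.45,0,0,0,0,0,0.14],[-0.45,0,0,0,0,0,0.14],[-0.45,0,0,0,0,0,0.14],[-0.45,0,0,0,0,0,0.14],[-0.45,0,0,0,0,0,0.03],[-0.45,0,0,0,0,0,0]]])

```text
t: 5.7
tool_pos: [0.4221, 0.299, 0.0415]
orientation: [-1.791, -2.581, 0.001]
force: [0.1, 0.5, -0.8]
opening: 0.0671
```

Emit:
servo_tool(plan=[[[0.1,0,0,0,0,0,0],[0.1,0,0,0,0,0,0],[0.1,0,0,0,0,0,0],[0.1,0,0,0,0,0,0],[0.1,0,0,0,0,0,0]]])

```text
t: 6.2
tool_pos: [0.4223, 0.2991, 0.0416]
orientation: [-1.788, -2.583, 0.0]
force: [-0.6, -0.4, -0.1]
opening: 0.0538
```

Emit:
servo_tool(plan=[[[0.1,0,0,0,0,0,0],[0.1,0,0,10,0,0,0],[0.1,0,0,30,0,0,0],[0.1,0,0,40,0,0,0],[0.1,0,0,40,0,0,0],[0.1,0,-10,30,0,0,0.08],[0.1,5,-25,10,0,0,0.14],[0.1,10,-25,0,0,0,0.14],[0.1,10,-25,0,0,0,0.14],[0.1,10,-25,0,0,0,0.14],[0.1,10,-25,0,0,0,0.14],[0.1,10,-25,0,0,0,0.14]]], force=20)

```text
t: 7.4
tool_pos: [0.4777, 0.1381, 0.2026]
orientation: [0.446, 3.109, 0.0]
force: [0.6, -0.9, 0.2]
opening: 0.0538
```

Emit:
servo_tool(plan=[[[0.1,12,-25,0,0,0,0.04],[0.1,12,-25,0,0,0,0],[0.1,12,-25,0,0,0,0],[0.1,12,-25,0,0,0,0],[0.1,12,-25,0,0,0,0],[0.1,12,-25,0,0,0,0],[0.1,11,-20,0,0,0,0],[0.1,0,-9,0,0,0,0],[0.1,0,0,0,0,0,0],[0.1,0,0,0,0,0,0]]])

```text
t: 8.4
tool_pos: [0.5599, -0.0393, 0.2018]
orientation: [-0.393, -3.117, -0.001]
force: [0.3, 0.2, -0.9]
opening: 0.0538
```

```bash
python3 - <<'E'
from h import *
s=monitor.read_state(); print(s["tool_pos"],s["orientation"],s["force"],s["opening"])
from scipy.spatial.transform import Rotation as Ro
R=Ro.from_rotvec(s["orientation"]).as_matrix(); print(R[:,1],np.degrees(np.arctan2(R[1,1],R[0,1])), R[:,2])
for n in("scene","top"):
    im=eyes.read_camera(n)[...,::-1]; cv2.imwrite(f"pics/{n}1.png",im)
E
```

```text
[ 0.5599161  -0.03926888  0.20184014] [-3.93082004e-01 -3.11666077e+00 -6.56296872e-04] [ 0.30737302  0.24793401 -0.8532435 ] 0.05381033218960727
[2.48296014e-01 9.68684129e-01 3.84363868e-04] 75.62329693089418 [-1.87128828e-04  4.44755058e-04 -9.99999884e-01]
```

Emit:
servo_tool(plan=[[[0.1,0,-0.7,-20,0,0,0],[0.1,0,0,-30,0,0,0],[0.1,0,0,-30,0,0,0],[0.1,0,0,-20,0,0,0],[0.1,0,0,-11,0,0,0],[0.1,0,0,0,0,0,0],[0.1,0,0,0,0,0,0]]])

```text
t: 9.2
tool_pos: [0.5609, -0.0402, 0.0917]
orientation: [0.392, 3.116, -0.0]
force: [0.2, -0.3, -0.4]
opening: 0.0531
```

```bash
python3 - <<'E'
from h import *
s=monitor.read_state(); print(s["tool_pos"],s["force"])
im=eyes.read_camera("scene")[...,::-1]; im2=eyes.read_camera("top")[...,::-1]
cv2.imwrite("pics/c3.png",np.hstack([cv2.resize(im[150:250,250:350],(400,400),interpolation=cv2.INTER_CUBIC),cv2.resize(im2[150:250,290:390],(400,400),interpolation=cv2.INTER_CUBIC)]))
E
```

```text
[ 0.5608693  -0.04024714  0.09165843] [ 0.23792111 -0.31986504 -0.41809855]
```

View pics/c3.png

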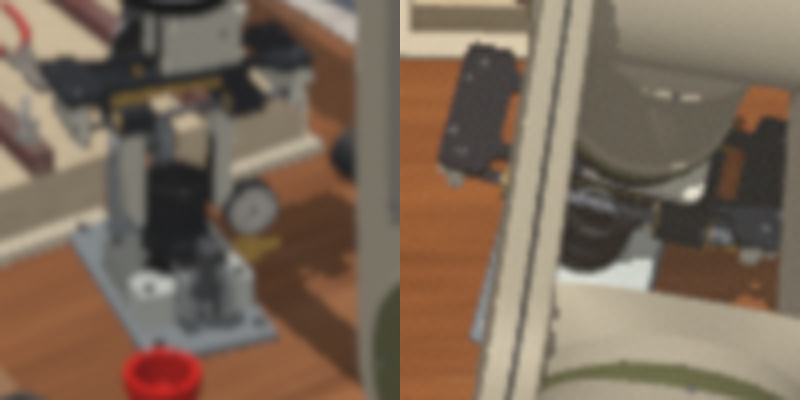

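The scene half shows the coupling upright at about (177,215), over the nest and clear of the gauge and catch. I'll descend by feel.

Emit:
servo_tool(plan=[[[0.1,0,0,-4,0,0,0],[0.1,0,0,-3,0,0,0],[0.1,0,0,-2,0,0,0],[0.1,0,0,-1,0,0,0],[0.1,0,0,-1,0,0,0],[0.1,0,0,0,0,0,0]]])

```text
t: 9.9
tool_pos: [0.5606, -0.0406, 0.0814]
orientation: [0.393, 3.117, -0.0]
force: [-7.5, 1.8, 13.8]
opening: 0.0537
```

Emit:
servo_tool(plan=[[[0.1,0,0,2,0,0,0],[0.1,-1.5,0.4,0,0,0,0],[0.1,0,0,-1.5,0,0,0],[0.1,0,0,-1,0,0,0],[0.1,0,0,0,0,0,0]]])

```text
t: 10.4
tool_pos: [0.5585, -0.04, 0.0785]
orientation: [-0.393, -3.116, -0.0]
force: [0.2, 1.3, -0.4]
opening: 0.0536
```

Emit:
servo_tool(plan=[[[0.1,0,0,-1.5,0,0,0],[0.1,0,0,-1.5,0,0,0],[0.1,0,0,-1,0,0,0],[0.1,0,0,0,0,0,0]]])

```text
t: 10.8
tool_pos: [0.5587, -0.04, 0.0748]
orientation: [-0.393, -3.117, -0.0]
force: [0.2, 2.3, -1.4]
opening: 0.0536
```

Emit:
servo_tool(plan=[[[0.1,0,0.4,-1,0,0,0],[0.1,0,0,-0.7,0,0,0],[0.1,0,0,0,0,0,0]]])

```text
t: 11.1
tool_pos: [0.5589, -0.0399, 0.0736]
orientation: [0.393, 3.117, -0.0]
force: [-1.5, 0.9, 2.8]
opening: 0.0538
```

Emit:
servo_tool(plan=[[[-0.4,0,0,0,0,0,0],[-0.4,0,0,0,0,0,0],[-0.4,0,0,0,0,0,0],[-0.4,0,0,5,0,0,0],[-0.4,0,0,20,0,0,0],[-0.4,0,0,40,0,0,0],[-0.4,0,0,45,0,0,0],[-0.8,0,0,45,0,0,0],[-1,0,0,45,0,0,0],[-1,0,0,45,0,0,0],[-1,0,0,25,0,0,0],[-1,0,0,0,0,0,0]]])

```text
t: 12.3
tool_pos: [0.5606, -0.0401, 0.3496]
orientation: [0.392, 3.108, -0.001]
force: [0.1, 0.4, -0.0]
opening: 0.0925
```

```bash
python3 - <<'E'
from h import *
s=monitor.read_state(); print(s["tool_pos"],s["force"])
im=eyes.read_camera("scene")[...,::-1]; im2=eyes.read_camera("top")[...,::-1]
cv2.imwrite("pics/c4.png",np.hstack([cv2.resize(im[90:250,230:350],(300,400),interpolation=cv2.INTER_CUBIC),cv2.resize(im2[100:250,290:390],(267,400),interpolation=cv2.INTER_CUBIC)]))
E
```

```text
[ 0.56058017 -0.04008547  0.34957129] [ 0.11083008  0.40530406 -0.02443564]
```

View pics/c4.png

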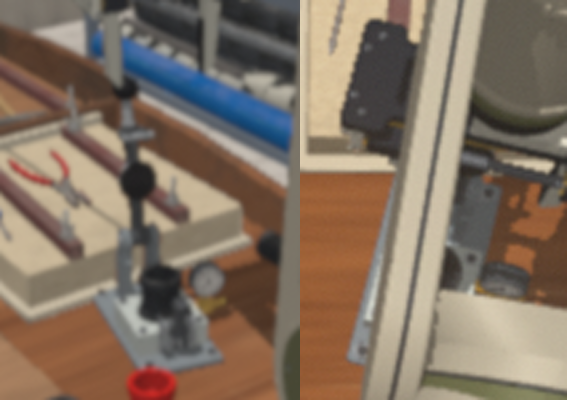

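Scene half: the coupling stands upright in the nest at (160,290), fingers clear. Next, the ball.

Emit:
servo_tool(plan=[[[-1,14,-4,0,0,0,0],[-1,28,-7,0,0,0,0],[-1,28,-7,0,0,0,0],[-1,28,-7,0,0,0,0],[-1,14,-4,0,0,0,0],[-1,0,0,0,0,0,0],[-1,0,0,0,0,0,0]]])

```text
t: 13.1
tool_pos: [0.6701, -0.0686, 0.3412]
orientation: [-0.393, -3.113, -0.0]
force: [-0.0, 0.4, 0.4]
opening: 0.0927
```

Emit:
servo_tool(plan=[[[-1,3,0,-14,0,0,0],[-0.7,0,0,-25,0,0,0],[-0.4,0,0,-20,0,0,0],[-0.2,0,0,-5,0,0,0],[0,0,0,0,0,0,0],[0.2,0,0,0,0,0,0],[0.5,0,0,0,0,0,0],[0.5,0,0,0,0,0,0],[0.5,0,0,0,0,0,0],[0.5,0,0,0,0,0,0]]], force=12)

```text
t: 14.1
tool_pos: [0.6742, -0.0687, 0.2802]
orientation: [0.393, 3.116, 0.0]
force: [-0.7, 0.8, 2.4]
opening: 0.0313
```

```bash
python3 - <<'E'
import numpy as np
th=np.r_[1.811,1.78,1.72,np.arange(1.62,0.21,-.1),.17,.14]
p=np.c_[-185*np.cos(th)*.9697,185*np.cos(th)*.2443,185*np.sin(th)]
c=np.round(p-p[0],0)
for a,b in zip(th[1:],np.diff(c,axis=0).astype(int)):print(round(a,2),b.tolist())
E
```

```text
1.78 [-5, 1, 1]
1.72 [-11, 3, 2]
1.62 [-18, 5, 2]
1.52 [-18, 4, 0]
1.42 [-18, 5, -2]
1.32 [-17, 4, -3]
1.22 [-17, 4, -6]
1.12 [-17, 4, -7]
1.02 [-16, 4, -9]
0.92 [-14, 4, -11]
0.82 [-14, 4, -11]
0.72 [-13, 3, -14]
0.62 [-11, 3, -14]
0.52 [-9, 2, -16]
0.42 [-8, 2, -16]
0.32 [-7, 2, -17]
0.22 [-5, 1, -18]
0.17 [-1, 0, -9]
0.14 [-1, 1, -6]
```

Emit:
servo_tool(plan=[[[0.5,0,0,0,0,0,0],[0.5,-5,1,1,0,0,0],[0.5,-11,3,2,0,0,0],[0.5,-18,5,2,0,0,0],[0.5,-18,4,0,0,0,0],[0.5,-18,5,-2,0,0,0],[0.5,0,0,0,0,0,0],[0.5,0,0,0,0,0,0]]], force=25)

```text
t: 14.9
tool_pos: [0.6037, -0.0506, 0.2828]
orientation: [0.393, 3.117, 0.0]
force: [-1.8, 0.9, 4.0]
opening: 0.0306
```

Emit:
servo_tool(plan=[[[0.5,-17,4,-3,0,0,0],[0.5,-17,4,-6,0,0,0],[0.5,-17,4,-7,0,0,0],[0.5,-16,4,-9,0,0,0],[0.5,-14,4,-11,0,0,0],[0.5,-14,4,-11,0,0,0],[0.5,0,0,0,0,0,0],[0.5,0,0,0,0,0,0]]])

```text
t: 15.7
tool_pos: [0.5083, -0.0262, 0.2348]
orientation: [-0.392, -3.114, -0.002]
force: [-3.7, 3.7, 1.9]
opening: 0.0307
```

Emit:
servo_tool(plan=[[[0.5,-13,3,-14,0,0,0],[0.5,-11,3,-14,0,0,0],[0.5,-9,2,-16,0,0,0],[0.5,-8,2,-16,0,0,0],[0.5,-7,2,-17,0,0,0],[0.5,-5,1,-18,0,0,0],[0.5,0,0,0,0,0,0],[0.5,0,0,0,0,0,0]]])

```text
t: 16.5
tool_pos: [0.456, -0.0128, 0.1395]
orientation: [-0.392, -3.115, -0.003]
force: [0.1, 6.2, -2.0]
opening: 0.031
```

Emit:
servo_tool(plan=[[[0.5,0,1.5,-9,0,0,0],[0.5,-1,0,-6,0,0,0],[0.5,0,0,0,0,0,0],[0.5,0,0,0,0,0,0]]])

```text
t: 16.9
tool_pos: [0.4541, -0.0122, 0.1247]
orientation: [-0.393, -3.114, -0.0]
force: [-5.3, 2.7, -1.9]
opening: 0.0308
```

Emit:
servo_tool(plan=[[[0.5,-1.5,0.5,-4,0,0,0],[0.5,0,0,-3,0,0,0],[0.5,0,0,0,0,0,0]]])

```text
t: 17.2
tool_pos: [0.4535, -0.012, 0.1186]
orientation: [0.393, 3.117, -0.0]
force: [-3.4, 1.1, -0.8]
opening: 0.0312
```

Emit:
servo_tool(plan=[[[0.5,0,0,-1,0,0,0],[0.5,0,0,0,0,0,0]]])

```text
t: 17.4
tool_pos: [0.4535, -0.012, 0.1179]
orientation: [-0.393, -3.117, 0.0]
force: [-5.4, 0.6, 3.5]
opening: 0.031
```

Emit:
servo_tool(plan=[[[0.5,0,0,-1,0,0,0],[0.5,0,0,0,0,0,0]]])

```text
t: 17.6
tool_pos: [0.4535, -0.012, 0.117]
orientation: [0.393, 3.117, -0.0]
force: [-5.8, -0.2, 4.1]
opening: 0.031
```

Emit:
servo_tool(plan=[[[0.5,0,0,-1,0,0,0],[0.5,0,0,0,0,0,0]]])

```text
t: 17.8
tool_pos: [0.4535, -0.0119, 0.116]
orientation: [-0.393, -3.117, 0.0]
force: [-5.2, 1.4, 3.9]
opening: 0.0303
```

Emit:
servo_tool(plan=[[[0.5,-0.7,0,-1,0,0,0],[0.5,0,0,0,0,0,0]]])

```text
t: 18.0
tool_pos: [0.4535, -0.012, 0.1154]
orientation: [0.393, 3.115, -0.0]
force: [-3.0, -0.0, 5.1]
opening: 0.0304
```

Emit:
servo_tool(plan=[[[0.5,0,0,-1,0,0,0],[0.5,0,0,0,0,0,0]]])

```text
t: 18.2
tool_pos: [0.4533, -0.012, 0.1143]
orientation: [0.393, 3.116, -0.0]
force: [-3.5, 1.1, 4.7]
opening: 0.0305
```

Emit:
servo_tool(plan=[[[0.5,0,0,-1,0,0,0],[0.5,0,0,0,0,0,0]]])

```text
t: 18.4
tool_pos: [0.4534, -0.0119, 0.1134]
orientation: [0.393, 3.116, -0.0]
force: [-4.5, 0.8, 6.1]
opening: 0.0308
```

Emit:
servo_tool(plan=[[[0.5,0,0,-1,0,0,0],[0.5,0,0,0,0,0,0]]])

```text
t: 18.6
tool_pos: [0.4534, -0.012, 0.1127]
orientation: [0.393, 3.115, -0.0]
force: [-5.2, 0.9, 8.5]
opening: 0.031
```

Emit:
servo_tool(plan=[[[0.5,0,0,-0.7,0,0,0],[0.5,0,0,0,0,0,0]]])

```text
t: 18.8
tool_pos: [0.4534, -0.0119, 0.112]
orientation: [0.393, 3.116, -0.0]
force: [-6.4, 1.7, 9.4]
opening: 0.0305
```

Emit:
servo_tool(plan=[[[0.5,0,0,-0.7,0,0,0],[0.5,0,0,0,0,0,0]]])

```text
t: 19.0
tool_pos: [0.4535, -0.012, 0.1114]
orientation: [0.393, 3.115, -0.0]
force: [-6.2, 1.1, 9.2]
opening: 0.0309
```

Emit:
servo_tool(plan=[[[0.5,0,0,-0.7,0,0,0],[0.5,0,0,0,0,0,0]]])

```text
t: 19.2
tool_pos: [0.4534, -0.012, 0.1108]
orientation: [0.393, 3.115, -0.0]
force: [-6.8, 0.7, 10.6]
opening: 0.0309
```

Emit:
servo_tool(plan=[[[0.5,-0.7,0,-0.7,0,0,0],[0.5,0,0,0,0,0,0]]])

```text
t: 19.4
tool_pos: [0.4534, -0.0119, 0.1105]
orientation: [0.392, 3.114, 0.0]
force: [-4.6, 1.4, 10.7]
opening: 0.0303
```

Emit:
servo_tool(plan=[[[0.5,0,0,-0.7,0,0,0],[0.5,0,0,0,0,0,0]]])

```text
t: 19.6
tool_pos: [0.4534, -0.012, 0.1098]
orientation: [0.393, 3.114, -0.0]
force: [-4.0, 0.9, 10.9]
opening: 0.0307
```

Emit:
servo_tool(plan=[[[0.5,0,0,-0.7,0,0,0],[0.5,0,0,0,0,0,0]]])

```text
t: 19.8
tool_pos: [0.4534, -0.012, 0.1092]
orientation: [0.392, 3.114, -0.0]
force: [-6.2, 1.5, 11.7]
opening: 0.0305
```

Emit:
servo_tool(plan=[[[0.5,0,0,-0.7,0,0,0],[0.5,0,0,0,0,0,0]]])

```text
t: 20.0
tool_pos: [0.4535, -0.012, 0.1086]
orientation: [0.392, 3.114, -0.0]
force: [-6.2, 1.3, 12.6]
opening: 0.0306
```

Emit:
servo_tool(plan=[[[0.5,0,0,-0.7,0,0,0],[0.5,0,0,0,0,0,0]]])

```text
t: 20.2
tool_pos: [0.4535, -0.012, 0.1078]
orientation: [0.392, 3.114, -0.0]
force: [-5.1, 1.3, 11.6]
opening: 0.0309
```

Emit:
servo_tool(plan=[[[0.5,0,0,-0.7,0,0,0],[0.5,0,0,0,0,0,0]]])

```text
t: 20.4
tool_pos: [0.4535, -0.012, 0.1072]
orientation: [0.392, 3.114, -0.0]
force: [-5.1, 1.6, 13.9]
opening: 0.0309
```

Emit:
servo_tool(plan=[[[0.5,0,0,-0.6,0,0,0],[0.5,0,0,0,0,0,0]]])

```text
t: 20.6
tool_pos: [0.4535, -0.012, 0.1066]
orientation: [0.392, 3.114, 0.0]
force: [-5.4, 1.5, 12.2]
opening: 0.0308
```

Emit:
servo_tool(plan=[[[0.5,0,0,-0.6,0,0,0],[0.5,0,0,0,0,0,0]]])

```text
t: 20.8
tool_pos: [0.4535, -0.012, 0.1058]
orientation: [0.392, 3.114, -0.0]
force: [-5.1, 1.6, 10.0]
opening: 0.0306
```

Sinking now.

Emit:
servo_tool(plan=[[[0.5,0,0,-0.6,0,0,0],[0.5,0,0,0,0,0,0]]])

```text
t: 21.0
tool_pos: [0.4535, -0.012, 0.1051]
orientation: [0.393, 3.114, 0.0]
force: [-3.3, 2.0, 9.6]
opening: 0.0307
```

Emit:
servo_tool(plan=[[[0.5,0,0,-0.5,0,0,0],[0.5,0,0,0,0,0,0]]])

```text
t: 21.2
tool_pos: [0.4535, -0.012, 0.1045]
orientation: [0.393, 3.114, -0.0]
force: [-3.7, 0.9, 8.2]
opening: 0.0307
```

Emit:
servo_tool(plan=[[[0.5,0,0,-0.5,0,0,0],[0.5,0,0,0,0,0,0]]])

```text
t: 21.4
tool_pos: [0.4535, -0.012, 0.104]
orientation: [0.393, 3.114, 0.0]
force: [-3.2, 1.2, 8.2]
opening: 0.0306
```

Emit:
servo_tool(plan=[[[0.5,0,0,-0.5,0,0,0],[0.5,0,0,0,0,0,0]]])

```text
t: 21.6
tool_pos: [0.4534, -0.0119, 0.1034]
orientation: [0.393, 3.114, 0.0]
force: [-2.8, 0.8, 7.7]
opening: 0.0308
```

Emit:
servo_tool(plan=[[[0.5,0,0,-0.5,0,0,0],[0.5,0,0,0,0,0,0]]])

```text
t: 21.8
tool_pos: [0.4534, -0.012, 0.1029]
orientation: [0.393, 3.114, 0.0]
force: [-3.0, 1.1, 8.3]
opening: 0.0305
```

Emit:
servo_tool(plan=[[[0.5,0,0,-0.5,0,0,0],[0.5,0,0,0,0,0,0]]])

```text
t: 22.0
tool_pos: [0.4535, -0.012, 0.1024]
orientation: [0.393, 3.114, 0.0]
force: [-3.1, 1.4, 7.4]
opening: 0.0311
```

Emit:
servo_tool(plan=[[[0.5,0,0,-0.5,0,0,0],[0.5,0,0,0,0,0,0]]])

```text
t: 22.2
tool_pos: [0.4535, -0.012, 0.102]
orientation: [0.393, 3.114, 0.0]
force: [-3.5, 0.9, 8.3]
opening: 0.0308
```

Emit:
servo_tool(plan=[[[0.5,0,0,-0.5,0,0,0],[0.5,0,0,0,0,0,0]]])

```text
t: 22.4
tool_pos: [0.4535, -0.012, 0.1014]
orientation: [0.393, 3.114, 0.0]
force: [-3.4, 0.8, 7.7]
opening: 0.031
```

Emit:
servo_tool(plan=[[[0.5,0,0,-0.5,0,0,0],[0.5,0,0,0,0,0,0]]])

```text
t: 22.6
tool_pos: [0.4535, -0.012, 0.101]
orientation: [0.393, 3.114, 0.0]
force: [-2.3, 2.2, 8.5]
opening: 0.0307
```

Emit:
servo_tool(plan=[[[0.5,0,0,-0.5,0,0,0],[0.5,0,0,0,0,0,0]]])

```text
t: 22.8
tool_pos: [0.4535, -0.012, 0.1005]
orientation: [0.393, 3.114, 0.0]
force: [-3.5, 0.7, 9.0]
opening: 0.0305
```

Emit:
servo_tool(plan=[[[0.5,0,0,-0.5,0,0,0],[0.5,0,0,0,0,0,0]]])

```text
t: 23.0
tool_pos: [0.4535, -0.012, 0.1]
orientation: [0.393, 3.114, 0.0]
force: [-2.5, 1.2, 8.6]
opening: 0.0308
```

Emit:
servo_tool(plan=[[[0.5,0,0,-0.5,0,0,0],[0.5,0,0,0,0,0,0]]])

```text
t: 23.2
tool_pos: [0.4535, -0.012, 0.0995]
orientation: [0.393, 3.114, -0.0]
force: [-3.9, 1.2, 9.2]
opening: 0.0309
```

Emit:
servo_tool(plan=[[[0.5,0,0,-0.5,0,0,0],[0.5,0,0,0,0,0,0]]])

```text
t: 23.4
tool_pos: [0.4535, -0.012, 0.099]
orientation: [0.393, 3.114, 0.0]
force: [-3.3, 1.3, 8.3]
opening: 0.0306
```

Emit:
servo_tool(plan=[[[0.5,0,0,-0.5,0,0,0],[0.5,0,0,0,0,0,0]]])

```text
t: 23.6
tool_pos: [0.4535, -0.012, 0.0985]
orientation: [0.393, 3.114, -0.0]
force: [-3.9, 0.9, 8.4]
opening: 0.0306
```

Emit:
servo_tool(plan=[[[0.5,0,0,-0.5,0,0,0],[0.5,0,0,0,0,0,0]]])

```text
t: 23.8
tool_pos: [0.4535, -0.012, 0.0979]
orientation: [0.393, 3.114, -0.0]
force: [-1.3, 0.8, 8.0]
opening: 0.0308
```

Emit:
servo_tool(plan=[[[0.5,0,0,-0.5,0,0,0],[0.5,0,0,0,0,0,0]]])

```text
t: 24.0
tool_pos: [0.4536, -0.012, 0.0974]
orientation: [0.393, 3.114, 0.0]
force: [-2.2, 0.4, 6.9]
opening: 0.0304
```

Emit:
servo_tool(plan=[[[0.5,0,0,-0.5,0,0,0],[0.5,0,0,0,0,0,0]]])

```text
t: 24.2
tool_pos: [0.4536, -0.012, 0.0969]
orientation: [0.393, 3.114, 0.0]
force: [-2.5, 1.4, 7.9]
opening: 0.031
```

Emit:
servo_tool(plan=[[[0.5,0,0,-0.5,0,0,0],[0.5,0,0,0,0,0,0]]])

```text
t: 24.4
tool_pos: [0.4536, -0.012, 0.0964]
orientation: [0.393, 3.114, 0.0]
force: [-2.6, -0.1, 8.1]
opening: 0.031
```

```bash
python3 - <<'E'
from h import *
im=eyes.read_camera("scene")[...,::-1]
F=[]
cv2.imwrite("pics/c5.png",cv2.resize(im[150:250,260:340],(480,600),interpolation=cv2.INTER_CUBIC))
for i in range(8): F.append(monitor.read_state()["force"]); eyes.read_camera("top")
print(np.round(F,1))
E
```

```text
[[-2.2  2.   7. ]
 [-2.5 -0.1  7.9]
 [-2.6  0.4  7.8]
 [-2.3  0.7  7.6]
 [-2.9  1.   7.5]
 [-2.5  1.2  7.6]
 [-2.9  0.6  8.1]
 [-2.3  1.5  8.4]]
```

View pics/c5.png

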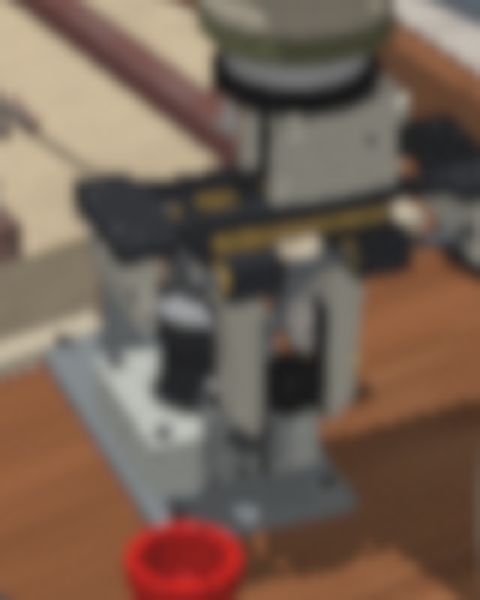

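The scene shows the lever down with the ball held at (295,380) and the coupling under the pad. No snap has been felt yet, so I'll press on.

Emit:
servo_tool(plan=[[[0.5,0,0,-0.5,0,0,0],[0.5,0,0,0,0,0,0]]])

```text
t: 25.05
tool_pos: [0.4536, -0.012, 0.0959]
orientation: [0.393, 3.113, 0.0]
force: [-3.1, 1.3, 7.8]
opening: 0.0311
```

Emit:
servo_tool(plan=[[[0.5,0,0,-0.5,0,0,0],[0.5,0,0,0,0,0,0]]])

```text
t: 25.25
tool_pos: [0.4536, -0.012, 0.0953]
orientation: [0.393, 3.113, -0.0]
force: [-2.0, 0.1, 6.6]
opening: 0.0308
```

Emit:
servo_tool(plan=[[[0.5,0,0,-0.5,0,0,0],[0.5,0,0,0,0,0,0]]])

```text
t: 25.45
tool_pos: [0.4536, -0.012, 0.0949]
orientation: [0.392, 3.114, -0.0]
force: [-2.3, 1.7, 7.5]
opening: 0.0308
```

Emit:
servo_tool(plan=[[[0.5,0,0,-0.5,0,0,0],[0.5,0,0,0,0,0,0]]])

```text
t: 25.65
tool_pos: [0.4537, -0.012, 0.0946]
orientation: [0.393, 3.113, -0.0]
force: [-3.4, 1.2, 8.7]
opening: 0.0306
```

```bash
python3 - <<'E'
from h import *
im=eyes.read_camera("scene")[...,::-1].copy()
for z in(.090,.095,.100,.105,.110):
    print(z,proj("scene",[.452,-.0132,z]))
st=monitor.read_state(); p=st["tool_pos"]; 
yv=np.array([.248,.969,0])
for s in(-1,1):
    print("tip",proj("scene",p+s*.0155*yv+[0,0,-.011]))
V=im[180:240,290:330].max(2)
for r in range(20,50): print(180+r,' '.join(f"{v:3d}" for v in V[r,8:32]))
g=cv2.resize(im[185:235,285:335],(600,600),interpolation=cv2.INTER_CUBIC); cv2.imwrite("pics/c6.png",g)
E
```

```text
0.09 [307.86344785 217.09804906]
0.095 [307.89585473 215.59913525]
0.1 [307.92839775 214.09392485]
0.105 [307.96107776 212.58237809]
0.11 [307.99389563 211.06445488]
tip [312.18587558 217.85482436]
tip [302.0528199  219.94754123]
200  73  68  70  76  80  87  85  70  64  76  97 111 117 109  90  85 102 118 126 127 128 128 131 134
201  97  98 100 103 106 108 100  81  72  85 105 120 123 112  84  69  90 115 126 127 127 129 133 139
202 117 119 120 121 120 114 101  83  76  91 112 124 127 115  85  61  83 112 125 127 128 131 137 143
203 124 126 127 126 122 111  95  84  79  93 114 126 129 116  82  59  81 112 125 128 129 134 141 147
204 125 127 128 126 120 106  90  84  83  93 111 124 126 110  79  57  81 112 125 128 130 137 145 149
205 123 127 127 126 120 104  89  88  96 100 110 121 121 106  75  58  82 113 126 128 132 139 147 150
206 122 126 127 126 120 106  93  98 112 113 110 116 117 105  75  58  84 113 126 128 133 140 147 149
207 122 126 127 127 120 107  96 102 115 116 108 107 109  99  72  58  85 114 126 128 132 138 144 146
208 121 125 127 126 120 107  95  92 101 102  93  91  95  87  64  56  8
[... 1429 characters left out ...]

223  68  59  62  71  75  68  66  78  88  99 107 114 118 115 111 103  99  97  96  95  92  86  83  82
224  77  64  61  64  65  62  66  79  89  98 108 114 117 116 108  96  86  84  83  83  82  81  80  80
225  87  76  71  74  72  63  66  79  89  99 108 115 118 116 107  94  82  80  81  81  81  80  80  80
226  91  84  80  82  80  67  67  80  91 100 108 113 114 112 104  90  81  80  80  81  81  80  81  82
227  92  84  80  83  82  69  69  82  93  98 102 105 104 101  94  85  78  78  80  81  82  82  82  84
228  90  81  75  80  80  72  71  81  90  91  92  92  91  88  85  80  73  75  78  81  82  83  84  85
229  88  81  76  78  80  76  75  79  83  84  84  84  83  83  80  73  68  69  76  80  82  84  85  85
```

View pics/c6.png

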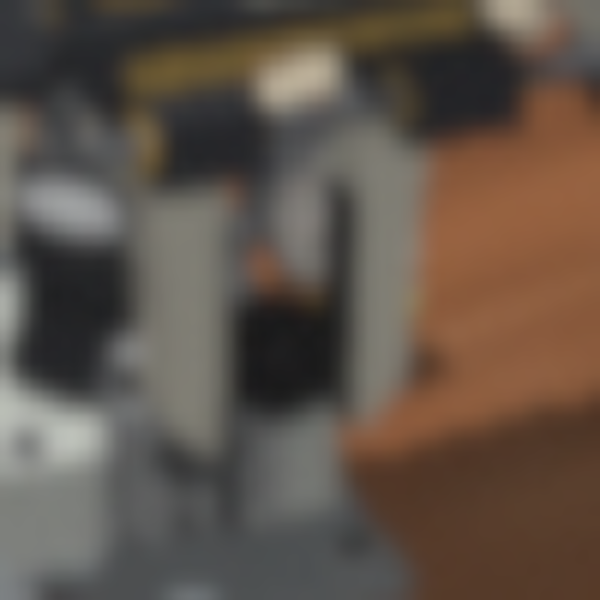

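The ball rows run about 209 to 219, which puts its centre near z 0.100. That matches the tool offset, so the ball has not slipped in the fingers. I'll continue.

Emit:
servo_tool(plan=[[[0.5,0,0,-0.5,0,0,0],[0.5,0,0,0,0,0,0]]])

```text
t: 25.9
tool_pos: [0.4537, -0.012, 0.0942]
orientation: [0.393, 3.113, 0.0]
force: [-3.2, 1.5, 10.5]
opening: 0.0314
```

Emit:
servo_tool(plan=[[[0.5,0,0,-0.5,0,0,0],[0.5,0,0,0,0,0,0]]])

```text
t: 26.1
tool_pos: [0.4537, -0.012, 0.0938]
orientation: [0.393, 3.113, 0.0]
force: [-3.6, 1.8, 10.9]
opening: 0.031
```

Emit:
servo_tool(plan=[[[0.5,0,0,-0.4,0,0,0],[0.5,0,0,0,0,0,0],[0.5,0,0,0,0,0,0]]])

```text
t: 26.4
tool_pos: [0.4537, -0.012, 0.0934]
orientation: [0.393, 3.113, 0.0]
force: [-3.8, 1.7, 10.7]
opening: 0.0308
```

Force jumped from 7.5 N to 10.7 N, then stayed flat. That is the snap. I'll test it by easing up.

Emit:
servo_tool(plan=[[[0.5,0,0,0.8,0,0,0],[0.5,0,0,0,0,0,0]]])

```text
t: 26.6
tool_pos: [0.4537, -0.012, 0.0939]
orientation: [0.393, 3.113, -0.0]
force: [-3.1, 0.8, 7.7]
opening: 0.0306
```

Emit:
servo_tool(plan=[[[0.5,0,0,0.8,0,0,0],[0.5,0,0,0,0,0,0]]])

```text
t: 26.8
tool_pos: [0.4536, -0.012, 0.0945]
orientation: [0.393, 3.113, -0.0]
force: [-1.0, 0.9, 7.2]
opening: 0.0308
```

Emit:
servo_tool(plan=[[[0.5,0,0,0.8,0,0,0],[0.5,0,0,0,0,0,0]]])

```text
t: 27.0
tool_pos: [0.4536, -0.012, 0.0948]
orientation: [0.393, 3.113, -0.0]
force: [4.2, 0.2, 4.3]
opening: 0.0307
```

Emit:
servo_tool(plan=[[[0.5,0,0,0.5,0,0,0],[0.5,0,0,0,0,0,0]]])

```text
t: 27.2
tool_pos: [0.4535, -0.012, 0.095]
orientation: [0.393, 3.113, 0.0]
force: [7.3, -0.7, 0.4]
opening: 0.0308
```

Latched: the force falls to 0 N while the height holds at 0.095. I'll relieve the side load and release.

Emit:
servo_tool(plan=[[[0.5,1,0,0,0,0,0],[0.2,0,0,0,0,0,0],[-0.1,0,0,0,0,0,0],[-0.4,0,0,0,0,0,0],[-0.4,0,0,0,0,0,0],[-0.4,0,0,0,0,0,0]]])

```text
t: 27.8
tool_pos: [0.4526, -0.0117, 0.0941]
orientation: [-0.393, -3.116, 0.0]
force: [0.2, -0.4, -0.3]
opening: 0.063
```

Emit:
servo_tool(plan=[[[-0.4,0,0,5,0,0,0],[-0.4,0,0,20,0,0,0],[-0.4,0,0,40,0,0,0],[-0.4,0,0,40,0,0,0],[-0.4,-10,0,40,0,0,0],[-0.4,-15,-40,10,0,0,0],[-0.4,-10,-45,0,0,0,0],[-0.4,0,-45,0,0,0,0],[-0.4,0,-45,0,0,0,0],[-0.4,0,-40,0,0,0,0],[-0.4,0,0,0,0,0,0]]])

```text
t: 28.9
tool_pos: [0.4172, -0.2308, 0.2495]
orientation: [-0.4, -3.116, 0.002]
force: [-0.5, 0.4, -0.3]
opening: 0.0655
```

```bash
python3 - <<'E'
from h import *
s=monitor.read_state(); print(s["tool_pos"],s["force"])
im=eyes.read_camera("scene")[...,::-1]; im2=eyes.read_camera("top")[...,::-1]
cv2.imwrite("pics/c7.png",np.hstack([im[100:310,100:350],im2[100:300,170:450][:200].copy() if 0 else cv2.copyMakeBorder(im2[100:300,170:450],0,10,0,0,cv2.BORDER_CONSTANT)]))
cv2.imwrite("pics/c7.png",cv2.resize(cv2.imread("pics/c7.png"),(795,315),interpolation=cv2.INTER_CUBIC))
E
```

```text
[ 0.4171554  -0.23082823  0.24953444] [-0.47252413  0.36647606 -0.31236887]
```

View pics/c7.png

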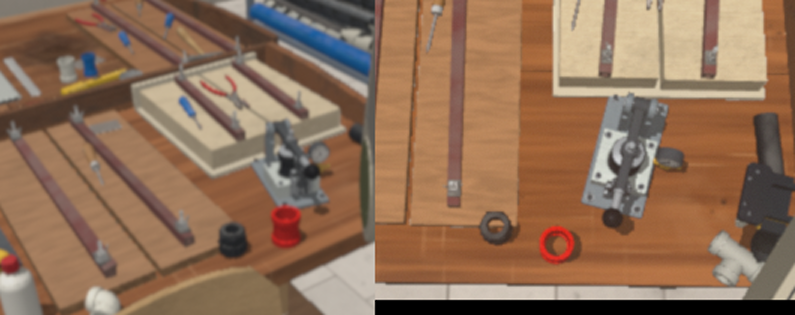

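Lever stays down over the coupling, with the ball at (612,217) in the top half. I'll check its height numerically and that the bystanders have not moved, then hand in.

```bash
python3 - <<'E'
from h import *
s=eyes.read_camera("scene")[...,::-1]; t=eyes.read_camera("top")[...,::-1]
b=blob(t.max(2)<70,(385,253)); print(cv2.boundingRect(b))
c=blob(s.max(2)<60,(308,214)); print(cv2.boundingRect(c)); X=tri(cen(c),cen(b)); print("ball",X,proj("top",X)-cen(b))
t0=cv2.imread("pics/top0.png").astype(int)
for n,(x0,x1,y0,y1) in dict(union=(235,266,235,268),red=(275,308,245,278),wht=(128,160,242,280),tee=(390,418,250,290)).items():
    print(n,np.abs(t[y0:y1,x0:x1].astype(int)-t0[y0:y1,x0:x1]).mean())
if .09<X[2]<.113: job.close_job(); print("handed in",monitor.read_state()["t"])
E
```

```text
(411, 177, 49, 97)
(300, 210, 13, 14)
ball [ 0.56049053 -0.21320234 -0.01552072] [-28.61137048 -20.54172733]
union 1.1951775822743564
red 1.300581573308846
wht 1.0548245614035088
tee 3.7324404761904764
```

```bash
python3 - <<'E'
from h import *
s=eyes.read_camera("scene")[...,::-1]; t=eyes.read_camera("top")[...,::-1]
b=blob(t.max(2)<60,(328,245)); print(cv2.boundingRect(b))
c=blob(s.max(2)<60,(308,214)); print(cv2.boundingRect(c)); X=tri(cen(c),cen(b)); print("ball",X,proj("top",X)-cen(b))
if .09<X[2]<.113: job.close_job(); print("handed in",monitor.read_state()["t"])
E
```

```text
(323, 240, 11, 11)
(300, 210, 13, 14)
ball [ 0.45547186 -0.01217719  0.09414921] [-0.95968945 -0.77066055]
the job is handed in; nothing more can be done
the job is handed in; nothing more can be done
```

The plain black coupling stands in the nest, the lever is latched down on it by itself, and the job is handed in. It took about 29 s of the 72 s allowed.

- **Coupling:** I picked it by its smooth twin-collar shape, centred it with two crossed pinches, and released it on the seal. The first descent met the nest rim, 1.5 mm off, with 14 N down and 7.5 N sideways. I corrected the position and it then dropped in freely.
- **Snap:** The ball force peaked at about 13 N (one reading was 13.9 N), sank to about 7.5 N, then jumped to about 10.7 N. I stopped about 1 mm past that, so the catch's rest was not pressed.
- **Latch test:** Easing up, the ball force fell to about 0 N while the lever held its height, so the catch carries it.
- **After release:** The cameras show the lever still down over the coupling. They put the ball at a height of about 0.094 m, a few mm below the 0.100 m estimated earlier. The two views disagreed by about 1 px and the scene mask may have included some shadow.
- **Bystanders:** The union, the red part and the white elbow look unchanged. The tee's image patch differed a little more, probably from the arm's shadow beside it. I ran no numeric check on the black elbow, which was partly hidden by the arm.

My first ball-height check locked onto the wrong dark shape in the top view, so I repeated it before handing in.

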